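Close a split bearing housing from a carton of spares and hold it shut

ROBOT

A 7-joint arm with a two-finger parallel gripper is mounted at the origin on the work surface. World frame = base frame: x ahead of the robot, y to its left, z up, the work surface at z = 0. Lengths are in m, angles in rad, forces in N, time in s.
With the tool pointing down it reaches from about 0.425 to 0.925 m from the base axis. Payload 6.8 kg.
Tool frame: the origin (TCP) lies between the finger pads; the fingertips stand 22 mm ahead of it and the grasp point (between the pads) lies 3 mm ahead of it; z points along the fingers, y is the line along which they close (so a half turn about z gives the same grasp; the last joint's range is limited). The gripper opens to 85 mm and grips with 20 to 120 N. Pads are 22 mm wide; open, the fingers measure 114 mm over their backs; the gripper's body (76 mm by 85 mm) begins 54 mm behind the grasp point. The pads swing forward as they close: fully open they stand 13 mm farther back than shut.
Start: joints at [-1.324, 0.477, 0.022, 1.555, -0.011, 1.109, -0.083], TCP at [0.234, 0.633, 0.253] pointing down, gripper open.
Joint ranges: [-2.96, 2.96], [-0.34, 2.1], [-1.41, 1.46], [0.24, 2.44], [-1.37, 4.51], [0.17, 1.92], [-2.96, 2.96]. Speed limits (rad/s): [2.39, 2.39, 3.14, 3.14, 3.14, 3.14, 3.14].

INTERFACE

Orientations are given as a unit quaternion [w, x, y, z].
In Python, from station import bot gives the robot as it stands.
- The arm moves only by the tool servo_tool, never from a script. Its argument "motion" is a list that holds one entry, the list of rows, each a list of 5 numbers: the opening, from 0 (shut) to 1 (fully open), then the shift along the world's x, y, z each as a share of 0.04 m, from -1 to 1, then the turn about the world's z as a share of 0.12 rad, from -1 to 1. A call has 1 to 20 rows; each row shifts and turns the commanded pose from where the row before left it; what a row does not reach is not made up. A row lasts 1/10 s, in which the tool goes at most 50 mm and 8.59 degrees, less where a joint would pass 70% of its speed; a pose out of reach is approached as far as the arm can. A call with a number of a shift or a turn outside -1 to 1 is refused whole. A call with a gripper value outside its range is refused whole. The fingers move at their own pace and stop on an object; "newtons" is the grip in N (left out, the last holds). Time passes only in rows, so rows that do not move let the fingers close. It gives the time, the measured TCP pose, the force, the opening and the grip force at its end, in the units of the state.
- bot.get_obs(): the state, without advancing time (a new reading comes with each control period).
- bot.read_camera(name): name is "side" or "top" or "wrist"; returns (picture, depth): 480x640x3 uint8, red, green, blue; 480x640 float32, m along the optical axis (not along the pixel's ray), 0 where there is no reading.
- bot.get_calibration(name): a dict with "fovy" (degrees; the focal length in pixels is half the picture's height over the tangent of half this angle, whatever the lens; pixels are square), "cx", "cy" (the principal point, pixels), "view" (4x4, takes a point from world to camera coordinates). Camera axes: x right, y down, z forward; pixel columns grow to the right and rows downward; lengths in m; the calibration is good to about 2 mm. A picture is of the moment at which its call begins: read the wrist's pose just before it. get_calibration takes no time and is no camera call; for the wrist camera it gives the pose at the moment of the call.
- bot.hand_in(): hands the job in; it is judged then, once.
The state is a dict: "t": time; "q": joint angles; "joint_vel": joint speeds; "joint_torque": joint torques, N m; "eef_pos": TCP position; "tool_rot": TCP orientation; "contact_force": force on the tool from outside, world axes, zero at the start; "torque": the same for the moment, N m; "gripper_width": opening from 0.0 (shut) to 1.0 (fully open); "grasp_force": force on a finger pad.
Only numpy, scipy, OpenCV 4.12 (cv2) and the standard library are available. Lean on these libraries where they do the work, as an engineer would, in place of code of your own. Each camera call takes 0.05 s, during which the arm holds its last target. There are 200 camera calls.

TASK

Swing both flaps of the small carton wide open, well past upright, and leave them open; then lift the bearing cap out and lower it onto the housing base so that both dowels go into its holes and the joint faces meet flush. Finish while still holding: do not let go, but keep the cap pressed down firmly on the base, with about 20 N, to the end. Leave the wrench, the grinding wheel and the jar alone.

Things in the scene. Friction and masses are not known exactly. Their poses are not given: they have to be found in the camera images.
- carton: small open-topped cardboard carton fixed to the bench, 200 (own x) by 184 (own y) by 80 mm high, walls and floor 4 mm thick; origin at the centre of its underside, z up. It may stand to the left or to the right of the robot's midline, the housing base on the other side. It holds the bearing cap.
- flap_left (a joint): angle (rad) of the flap hinged along the top of the carton's +y wall: 0 = closed, level across the opening; 1.57 = upright; 2.7 = stop, folded far outward. 196 mm along the carton's x, 60 mm from hinge to free edge, 4 mm thick. Starts half open at 0.7 to 1.1, over the contents, and stays where it is left (weak hinge friction, moved by under 1 N).
- flap_right (a joint): the same for the flap hinged along the top of the carton's -y wall; grows as it swings up and outward to the carton's -y side.
- flap_left_hinge (a point): middle of the left flap's hinge line, on the top rim of the carton: 90 mm to +y of the carton's middle, 80 mm up; axes as the carton's (hinge line along x).
- flap_right_hinge (a point): middle of the right flap's hinge line, 90 mm to -y of the carton's middle, 80 mm up; axes as the carton's.
- cap: loose bearing cap, bare aluminium, upper half of a split housing, about 0.45 kg, upright on the carton's floor, its x roughly along the carton's x. 136 mm long (own x), 44 mm thick (own y), 56 mm high: an arch with a half-round bore (radius 25, axis along y) open below, and an 18 mm thick flange at each end. Origin at the middle of its flat underside (joint face), z up. Same both ways round.
- cap_boss (a point): middle of the flat-sided boss on top of the cap, 46 mm above its origin: 40 mm along the cap's x, 44 mm along its y, from 36 to 56 mm above the cap's underside; grip it across its 44 mm.
- cap_hole0 (a point): centre, at the underside, of the cap's 12 mm vertical through hole at cap x = -52 mm, y = 0; the other hole is its mirror at x = +52 mm.
- base: lower half of the housing, bare aluminium, fixed to the bench: foot 170 (own x) by 60 by 8 mm, block 136 by 44 mm up to the joint face 45 mm above the bench. A steel bearing ring, 44 mm across and 34 mm wide (axis along y), lies in its half-round bore and stands 22 mm above the joint face. Origin at the centre of its underside.
- dowel0 (a point): tip of the upright steel dowel at base x = -52 mm, y = 0 (the other stands at x = +52 mm): 10 mm in diameter, 16 mm tall above the joint face, its last 5 mm tapering to 5 mm across.
- base_seat (a point): middle of the base's joint face, 45 mm above its underside, midway between the dowels; axes as the base's. When the cap is home its origin lies here and its x is along the base's x, either way round.
- wrench: bystander: steel wrench 180 mm long lying flat at the far side of the bench.
- wheel: bystander: small grey grinding wheel, 80 mm across, 22 mm thick, lying flat at the far side.
- jar: bystander: amber glass jar 60 mm across, 70 mm high, at the far side.
Mind the look-alikes: they are no part of the job. Leave any blue look-alike of the cap alone. What is shaped like the base but red is not meant.

How it is judged:
On the way, in this order (a step that is already met when the one before it is completed fails the run):
1. both carton flaps are swung open past upright (above 1.8 rad) (value of joint each of flap_left, flap_right above 1.8 rad), for 0.2 s.
2. the cap has been lifted clear of the carton's rim (z of cap in the frame of carton above 0.085 m and contact force between the fingers and cap above 2 N), for 0.1 s.
At the end, for the whole second after the job is handed in: The cap sits on the base with both dowels in its holes: joint faces within 2 mm, centres within 4 mm, in line within 0.06 rad, level within 0.04 rad and still; the fingers are on the cap and press it so that the force between cap and base stays above 12 N; both flaps are still open beyond 1.7 rad (z of cap in the frame of base_seat between -0.003 and 0.002 m and horizontal distance between cap and base_seat below 0.004 m and angle between the x axis of cap and the x axis of base, either way round below 0.06 rad and angle between cap's own z axis and vertical below 0.04 rad and contact force between cap and base above 12 N and contact force between the fingers and cap above 4 N and linear speed of cap below 0.02 m/s and value of joint each of flap_left, flap_right above 1.7 rad); the arm keeps its last pose, push and grip.
It fails at once if the wrench, the grinding wheel or the jar is shifted by more than 30 mm (distance of any of wrench, wheel, jar from where it was at the start of the episode above 0.03 m).
It also fails if it takes over 58 s, if anything falls off the work surface, if the arm or the gripper's body presses on something with over 40 N, if the wrist force passes 120 N, or if a joint passes its speed limit or range.

## Working session

There is one attempt and no reset: what is moved stays moved. The work goes in short steps, Python scripts to look and compute and a tool call to move; the robot and the scene stay as the last step left them, time stands still between calls to the robot, and variables do not carry over. Pictures are saved under pics/ and viewed, at most 10 in all, crops included, and the job is handed in when it is done.

Besides the shell and the picture viewer there is one more tool, called after "Call:" by a JSON object that holds its "method" and its "body". servo_tool: Moves the arm, as the interface text tells. Shift numbers are shares of 0.04 m and turn numbers shares of 0.12 rad, none past 1 either way. Its arguments: {"type":"object","properties":{"motion":{"type":"array"},"newtons":{"type":"number"}},"required":["motion"]}

```bash
ls; mkdir -p pics; cat > h.py <<'E'
import numpy as np, cv2
from station import bot
def grab(n):
    c=bot.get_calibration(n); p,d=bot.read_camera(n)
    np.savez(f'pics/{n}.npz',p=p,d=d,**{k:np.array(c[k]) for k in('fovy','cx','cy','view')}); return p,d
def load(n): return np.load(f'pics/{n}.npz')
def cloud(n):
    z=load(n); d=z['d']; f=240/np.tan(np.radians(z['fovy'])/2)
    v,u=np.mgrid[:480,:640]
    P=np.stack([(u-z['cx'])/f*d,(v-z['cy'])/f*d,d],-1)
    V=z['view']; W=(P-V[:3,3])@V[:3,:3]; W[d<=0]=np.nan
    return W,z['p']
E
python3 - <<'E'
from h import *
o=bot.get_obs(); print(o)
for n in('top','side'):
    p,d=grab(n); cv2.imwrite(f'pics/{n}0.png',p[...,::-1]); c=bot.get_calibration(n); print(n,c)
E
```

```text
pics
{'t': 0.0, 'q': array([-1.32408724,  0.47779711,  0.02233449,  1.55644447, -0.01146547,
        1.1093088 , -0.08308429]), 'joint_vel': array([-1.23912448e-03, -4.49472301e-05, -9.21328516e-04, -1.06386956e-04,
        7.08451238e-04,  1.84994870e-05, -4.83644178e-04]), 'joint_torque': array([ 6.01403517e-04, -5.96453762e+01,  1.60857640e+00, -2.81193280e+01,
        1.25494946e-02,  9.35210672e-03,  1.87404157e-05]), 'eef_pos': array([0.23432814, 0.63243308, 0.25233055]), 'tool_rot': array([-7.98612927e-05,  1.76447103e-01,  9.84309699e-01, -9.11303047e-04]), 'contact_force': array([-0.27830755, -0.00106943, -0.2765746 ]), 'torque': array([-0.00315152, -0.02690805,  0.08650335]), 'grasp_force': 0.0, 'gripper_width': 1.0014025612674984}
top {'fovy': 48.76892015087096, 'cx': 315.5912955141674, 'cy': 240.52181220319062, 'view': array([[-6.40999110e-04, -9.99779037e-01, -2.10110965e-02,
         3.07857491e-02],
       [-9.91400965e-01,  3.38481012e-03, -1.30815404e-01,
         5.27171654e-01],
       [ 1.30857617e-01,  2.07465687e-02, -9.91184072e-01,
         1.18577038e+00],
       [ 0.00000000e+00,  0.00000000e+00,  0.00000000e+00,
         1.00000000e+00]])}
side {'fovy': 46.72982466647974, 'cx': 316.79182204815686, 'cy': 231.27854850744424, 'view': array([[ 0.90876522, -0.41721452, -0.00882117, -0.46159898],
       [-0.33027261, -0.7061485 , -0.62631805,  0.21672543],
       [ 0.25507993,  0.57208945, -0.77951773,  1.16689252],
       [ 0.        ,  0.        ,  0.        ,  1.        ]])}
```

View pics/top0.png

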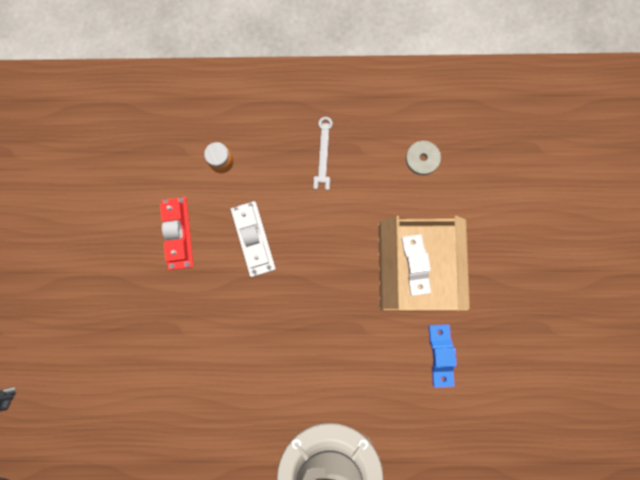

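View pics/side0.png

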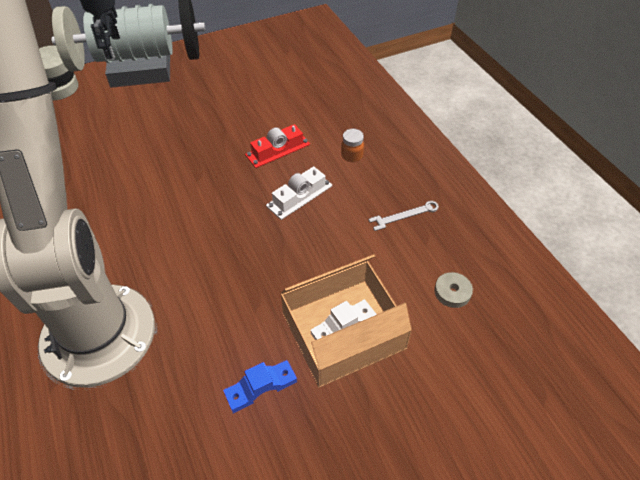

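The top view shows the carton at (425,264) with its flaps on the left (381–398) and right (457–468), and the cap inside at (417,265). The aluminium base is at (253,238) and the red look-alike at (176,233). The side view agrees. Next I'll measure them from depth.

```bash
python3 - <<'E'
from h import *
np.set_printoptions(precision=4,suppress=True)
W,p=cloud('top')
def rect(m):
    q=W[m][:,:2].astype(np.float32)*1000; return cv2.minAreaRect(q), len(q)
print('bench z',np.nanmedian(W[380:440,100:200,2]))
def reg(u0,u1,v0,v1):
    m=np.zeros((480,640),bool); m[v0:v1,u0:u1]=1; return m&np.isfinite(W[...,2])
R=reg(370,480,205,320); z=W[...,2]
Rs=R&(z>.084)
l=Rs&(np.arange(640)[None]<420); r=Rs&~l
for n,m in(('L',l),('R',r)):
    q=W[m]; c=q.mean(0); s=np.linalg.svd(q-c,full_matrices=0); print(n,len(q),c,'normal',s[2][2],'sv',s[1][2]/len(q)**.5,'zmax',np.percentile(q[:,2],[2,98]),q.min(0),q.max(0),rect(m))
    e=q[q[:,2]>q[:,2].max()-.008]; print(' edge',e.mean(0),np.polyfit(e[:,0],e[:,1],1))
print('all>75',rect(R&(z>.074)))
# cap
C=reg(398,435,230,300)
for lo,hi in((.012,.03),(.045,.075)):
    m=C&(z>lo)&(z<hi); print('cap',lo,rect(m),np.median(z[m]),W[m].mean(0))
m=C&(z>.012)&(z<.075)&(W[...,1]>-9); print('cap all',rect(m))
print('cap lines v',[ (v,np.round(z[v,400:436:3],3)) for v in range(232,300,6)])
B=reg(225,280,195,285)
for lo,hi in((.004,.02),(.035,.05),(.058,.075),(.035,.08)):
    m=B&(z>lo)&(z<hi); print('base',lo,rect(m),np.median(z[m]),W[m].mean(0))
for n,(u0,u1,v0,v1) in {'a':(370,480,205,320),'b':(220,290,195,285)}.items():
    cv2.imwrite(f'pics/c{n}.png',cv2.resize(p[v0:v1,u0:u1,::-1],None,fx=5,fy=5,interpolation=cv2.INTER_CUBIC))
E
```

```text
bench z 0.0006724712154690916
L 1574 [ 0.4683 -0.1322  0.1124] normal [-0.0005 -0.872  -0.4895] sv 0.003169166032884797 zmax [0.0852 0.1364] [ 0.3704 -0.2001  0.084 ] [ 0.5676 -0.1154  0.1397] (((469.0777282714844, -155.93222045898438), (83.69271087646484, 198.6946563720703), 88.6279525756836), 1574)
 edge [ 0.4687 -0.1445  0.1343] [-0.0017 -0.1437]
R 984 [ 0.4674 -0.2822  0.113 ] normal [ 0.0022  0.8299 -0.558 ] sv 0.004470907973005618 zmax [0.0846 0.1343] [ 0.3703 -0.3022  0.0841] [ 0.5679 -0.218   0.1379] (((469.2307434082031, -260.1517028808594), (197.74188232421875, 83.38218688964844), 0.28373703360557556), 984)
 edge [ 0.4647 -0.2692  0.1324] [-0.0016 -0.2684]
all>75 (((469.98773193359375, -209.31834411621094), (187.96368408203125, 199.27223205566406), 89.96354675292969), 2896)
cap 0.012 (((472.9594421386719, -203.1998291015625), (136.070556640625, 50.980491638183594), 6.288066864013672), 590) 0.022726720036497075 [ 0.4715 -0.2006  0.0227]
cap 0.045 (((472.71832275390625, -201.59080505371094), (40.13432312011719, 44.40126037597656), 8.169013977050781), 372) 0.060132102700127824
[... 1463 characters left out ...]
 0.003,
        0.005,  0.001,  0.006,  0.009]))]
base 0.004 (((535.4483642578125, 181.46221923828125), (213.7419891357422, 129.15814208984375), 0.5967990756034851), 835) 0.007746443969937526 [0.5271 0.1749 0.0083]
base 0.035 (((536.8262329101562, 180.3135528564453), (136.6962127685547, 44.64601516723633), 16.998844146728516), 713) 0.045174225299807386 [0.5352 0.1792 0.0449]
base 0.058 (((536.458251953125, 179.57496643066406), (111.4051284790039, 33.78376388549805), 15.603271484375), 245) 0.06438777328207197 [0.5351 0.1791 0.0644]
base 0.035 (((536.8262329101562, 180.3135528564453), (136.6962127685547, 44.64601516723633), 16.998844146728516), 1047) 0.046647386696004836 [0.5351 0.1791 0.0503]
```

Call:
{"method": "servo_tool", "body": {"motion": [[[0,0.667,-0.922,0,0.2],[0,0.667,-0.922,0,0.2],[0,0.667,-0.922,0,0.2],[0,0.667,-0.922,0,0.2],[0,0.667,-0.922,0,0.2],[0,0.667,-0.922,0,0.2],[0,0.667,-0.922,0,0.2],[0,0.667,-0.922,0,0.2],[0,0.667,-0.922,0,0.2],[0,0,-0.97,0,0.2],[0,0,-0.97,0,0.2],[0,0,-0.97,0,0.2],[0,0,-0.97,0,0.2],[0,0,-0.97,0,0.2],[0,0,-0.97,0,0.2],[0,0,-0.97,0,0.2],[0,0,-0.97,0,0.2],[0,0,-0.97,0,0.2],[0,0,-0.97,0,0.2],[0,0,0,0,0.2]]], "newtons": 40}}

```text
t: 2.1
eef_pos: [0.4737, -0.0926, 0.2533]
tool_rot: [-0.0, -0.059, 0.998, -0.001]
contact_force: [0.5, 0.2, -0.4]
gripper_width: -0.001
grasp_force: 0.0
```

Call:
{"method": "servo_tool", "body": {"motion": [[[0,0,-0.95,0,0],[0,0,-0.95,0,0],[0,0,-0.95,0,0],[0,0,0,-0.75,0],[0,0,0,-0.75,0],[0,0,0,-0.75,0],[0,0,0,-0.75,0],[0,0,0,0,0],[0,0,0.4,0,0],[0,0,0.4,0,0],[0,0,0.4,0,0],[0,0,0.4,0,0],[0,0,0.4,0,0],[0,0,0.4,0,0],[0,0,0.4,0,0],[0,0,0,0,0]]]}}

```text
t: 3.7
eef_pos: [0.4755, -0.0867, 0.1346]
tool_rot: [0.001, -0.064, 0.998, 0.0]
contact_force: [0.1, 0.6, 0.3]
gripper_width: -0.0
grasp_force: 0.0
```

```bash
python3 - <<'E'
from h import *
p,d=grab('side'); cv2.imwrite('pics/side1.png',cv2.resize(p[200:420,200:480,::-1],None,fx=2,fy=2))
E
```

```text
(no output)
```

View pics/side1.png

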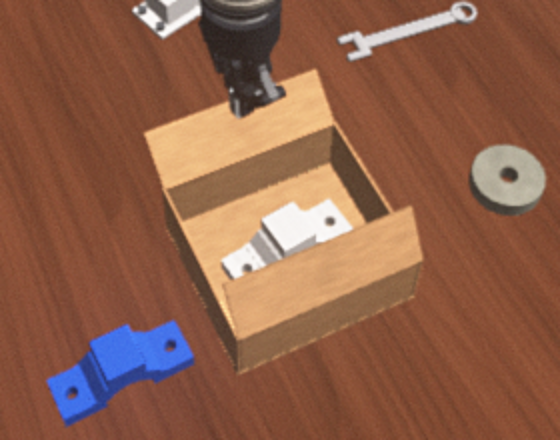

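The side crop shows the left flap leaning outward well past upright, with the fingertip on it at (245,108). The right flap is next.

Call:
{"method": "servo_tool", "body": {"motion": [[[0,0,-0.95,-0.05,0],[0,0,-0.95,-0.05,0],[0,0,-0.95,0,0],[0,0,-0.4,0,0],[0,0,-0.4,0,0],[0,0,-0.4,0,0],[0,0,-0.4,0,0],[0,0,-0.4,0,0],[0,0,-0.4,0,0],[0,0,-0.4,0,0],[0,0,-0.4,0,0],[0,0,0,0,0],[0,0,0,0,0],[0,0,0.8,0,0],[0,0,0.8,0,0],[0,0,0.8,0.8,0],[0,0,0.8,1,0],[1,0,0,0.9,0],[1,0,0,0,0],[1,0,0,0,0]]]}}

```text
t: 5.75
eef_pos: [0.475, -0.2031, 0.237]
tool_rot: [0.001, -0.063, 0.998, -0.0]
contact_force: [-0.2, 0.0, -0.6]
gripper_width: 0.509
grasp_force: 0.0
```

```bash
python3 - <<'E'
from h import *
np.set_printoptions(precision=4,suppress=True)
o=bot.get_obs(); print(o['eef_pos'],o['q'])
for n in('top','side','wrist'): p,d=grab(n)
cv2.imwrite('pics/w1.png',p[...,::-1])
for cam in('top','side'):
    W,p=cloud(cam); z=W[...,2]
    for n,(a,b) in {'L':(-.12,-.03),'R':(-.39,-.297)}.items():
        m=(z>.086)&(z<.15)&(W[...,1]>a)&(W[...,1]<b)&(W[...,0]>.375)&(W[...,0]<.565)
        q=W[m]
        if len(q)<30: print(cam,n,len(q)); continue
        c=np.median(q,0); s=np.linalg.svd(q-q.mean(0),full_matrices=0)[2]; print(cam,n,len(q),q.mean(0),s[2],q.min(0),q.max(0))
E
```

```text
[ 0.475  -0.2031  0.237 ] [-0.0668  0.241   0.4133  1.9717 -0.119   0.9499  2.1025]
top L 1610 [ 0.4699 -0.0904  0.1031] [ 0.0003  0.6094 -0.7929] [ 0.3767 -0.1165  0.086 ] [ 0.5648 -0.0694  0.1226]
top R 0
side L 1548 [ 0.443  -0.0921  0.101 ] [-0.0003  0.6061 -0.7954] [ 0.3751 -0.1198  0.086 ] [ 0.5491 -0.0693  0.1213]
side R 1739 [ 0.4679 -0.3322  0.1005] [-0.      0.5218  0.8531] [ 0.375  -0.3527  0.086 ] [ 0.565  -0.3053  0.1163]
```

View pics/w1.png

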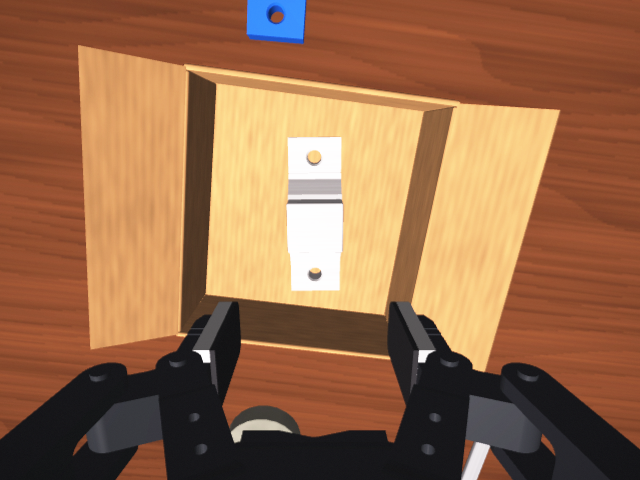

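The wrist view shows both flaps folded outward (2.49 and 2.59 rad from the depth fit). The cap is clear, with holes at (314,157) and (315,272), and well aligned with the fingers.

```bash
cat >> h.py <<'E'
def onplane(n,u,v,h):
    z=load(n); f=240/np.tan(np.radians(z['fovy'])/2); V=z['view']; R=V[:3,:3]; c=-R.T@V[:3,3]
    r=R.T@np.array([(u-z['cx'])/f,(v-z['cy'])/f,1]); return c+r*(h-c[2])/r[2]
E
python3 - <<'E'
from h import *
np.set_printoptions(precision=4,suppress=True)
W,p=cloud('wrist'); z=W[...,2]
a=onplane('wrist',314,157,.022); b=onplane('wrist',315,271,.022); print(a,b,np.linalg.norm(a-b),(a+b)/2,np.degrees(np.arctan2(*(b-a)[[1,0]])))
M=np.zeros(z.shape,bool); M[130:300,280:350]=1
for lo,hi in((.013,.03),(.05,.075),(.013,.08)):
    m=M&(z>lo)&(z<hi); q=W[m]; print(lo,np.median(q[:,2]),cv2.minAreaRect(q[:,:2].astype(np.float32)*1000))
# white-region corners on boss top
w=(p.min(-1)>150)&M; 
T=np.load('pics/wrist.npz')['view']; print(-T[:3,:3].T@T[:3,3])
E
```

```text
[ 0.4233 -0.2101  0.022 ] [ 0.5241 -0.1964  0.022 ] 0.10164122291957113 [ 0.4737 -0.2032  0.022 ] 7.733294169337274
0.013 0.0229686210332696 ((474.46484375, -203.29315185546875), (135.83291625976562, 44.01137161254883), 7.639597415924072)
0.05 0.06073070142948721 ((474.1614074707031, -203.55397033691406), (40.289215087890625, 43.81243133544922), 8.237895011901855)
0.013 0.03167774880289127 ((474.46380615234375, -203.28549194335938), (135.83291625976562, 44.02682876586914), 7.639597415924072)
[ 0.4019 -0.2131  0.3569]
```

Call:
{"method": "servo_tool", "body": {"motion": [[[1,0,0,-0.92,0.06],[1,0,0,-0.92,0],[1,0,0,-0.92,0],[1,0,0,-0.92,0],[1,0,0,-0.92,0],[1,0,0,0,0],[1,0,0,0,0],[0,0,0,0,0],[0,0,0,0,0],[0,0,0,0,0],[0,0,0,0,0],[0,0,0,0,0],[0,0,0,0,0],[0,0,0,0,0],[0,0,0,0,0]]], "newtons": 90}}

```text
t: 7.4
eef_pos: [0.4756, -0.2034, 0.0541]
tool_rot: [0.001, -0.066, 0.998, 0.0]
contact_force: [-2.2, 3.2, 10.7]
gripper_width: 0.501
grasp_force: 91.9
```

Call:
{"method": "servo_tool", "body": {"motion": [[[0,0,0,0.2,0],[0,0,0,0.6,0],[0,0,0,0.9,0],[0,0,0,0.9,0],[0,0,0,0.9,0],[0,0,0,0.6,0],[0,0,0,0,0],[0,0,0,0,0],[0,0,0,0,0]]]}}

```text
t: 8.3
eef_pos: [0.4732, -0.2031, 0.2146]
tool_rot: [-0.002, -0.066, 0.998, 0.001]
contact_force: [0.7, -0.6, -5.2]
gripper_width: 0.498
grasp_force: 93.0
```

```bash
python3 - <<'E'
from h import *
np.set_printoptions(precision=4,suppress=True)
o=bot.get_obs(); print(o['eef_pos'],o['tool_rot'],o['contact_force'])
grab('top');grab('side')
p,d=grab('wrist'); cv2.imwrite('pics/w2.png',p[...,::-1])
E
```

```text
[ 0.4732 -0.2031  0.2146] [-0.0017 -0.0662  0.9978  0.0006] [ 0.6942 -0.6201 -5.1783]
```

View pics/w2.png

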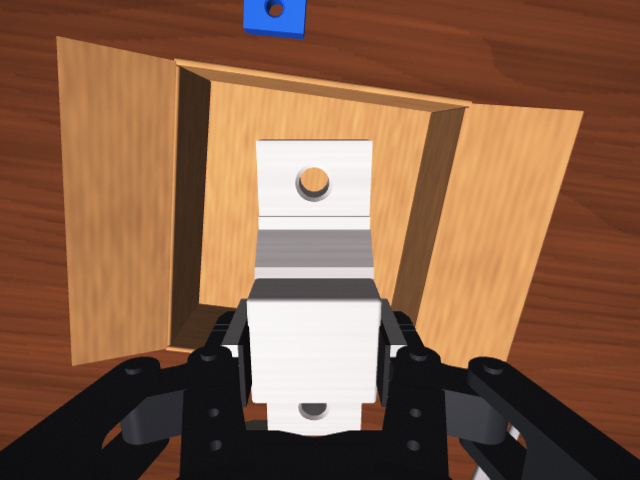

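The wrist view shows the cap held by its boss between the pads, with its hole at (314,181) and flush in the grip. Now I'll measure its in-hand pose, then look at the base.

```bash
python3 - <<'E'
from h import *
np.set_printoptions(precision=4,suppress=True)
o=bot.get_obs(); tp=o['eef_pos']; q=o['tool_rot']
W,p=cloud('wrist')
def plane(u0,u1,v0,v1):
    q=W[v0:v1,u0:u1].reshape(-1,3); q=q[np.isfinite(q[:,2])]; c=np.median(q,0); q=q[abs(q[:,2]-c[2])<.015]
    A=np.c_[q[:,:2]-q[:,:2].mean(0),np.ones(len(q))]; s=np.linalg.lstsq(A,q[:,2],rcond=None)[0]; return q.mean(0),s
for n,r in {'boss':(260,370,305,395),'flange':(262,367,145,165),'fl2':(275,350,420,432)}.items():
    c,s=plane(*r); print(n,c,s, 'z rel tcp',s[2]-tp[2])
M=np.zeros((480,640),bool); M[120:440,240:395]=1
for lo,hi in((.205,.24),(.165,.195)):
    m=M&(W[...,2]>lo)&(W[...,2]<hi); print(cv2.minAreaRect(W[m][:,:2].astype(np.float32)*1000))
h=onplane('wrist',314,181,tp[2]-.0505+.018); print('hole',h-tp)
for cam in('top',):
    W,p=cloud(cam); z=W[...,2]
    m=(abs(W[...,0]-.47)<.1)&(abs(W[...,1]+.203)<.05)&(z>.165)&(z<.198); print(m.sum())
    if m.sum()>20: print(cv2.minAreaRect(W[m][:,:2].astype(np.float32)*1000))
# base in first top view was overwritten; redo
v=np.argwhere
m=(abs(W[...,0]-.535)<.1)&(abs(W[...,1]-.18)<.07)&(z>.036)&(z<.08)
print('base',cv2.minAreaRect(W[m][:,:2].astype(np.float32)*1000))
E
```

```text
boss [ 0.4713 -0.204   0.2213] [-0.0072 -0.0009  0.2213] z rel tcp 0.0064062236531987615
flange [ 0.4104 -0.2123  0.1836] [-0.0196 -0.0023  0.1836] z rel tcp -0.031275052641705686
fl2 [ 0.5345 -0.1965  0.183 ] [-0.0708 -0.009   0.183 ] z rel tcp -0.031907862117621755
((472.3207092285156, -203.7103271484375), (41.14141845703125, 54.9081916809082), 7.075636863708496)
((472.55963134765625, -204.14694213867188), (136.39300537109375, 44.3791618347168), 7.5439276695251465)
hole [-0.0532 -0.0075 -0.0325]
556
((470.7991027832031, -197.67147827148438), (137.62692260742188, 43.99589920043945), 3.607725143432617)
base ((536.7779541015625, 180.31378173828125), (137.13487243652344, 44.639503479003906), 17.122934341430664)
```

Call:
{"method": "servo_tool", "body": {"motion": [[[0,0.35,0.95,0.1,0],[0,0.35,0.95,0.1,0],[0,0.35,0.95,0.1,0],[0,0.35,0.95,0.1,0.15],[0,0.35,0.95,0.1,0.15],[0,0.35,0.95,0.1,0.15],[0,0.35,0.95,0.1,0.15],[0,0.35,0.95,0.1,0.15],[0,0.35,0.95,0.1,0.15],[0,0.35,0.95,0.1,0.2],[0,0.35,0.45,0,0.2],[0,0.35,0,0,0.2],[0,0,0,0,0],[0,0,0,0,0],[0,0,0,0,0]]]}}

```text
t: 9.95
eef_pos: [0.6419, 0.1934, 0.2556]
tool_rot: [-0.001, -0.155, 0.988, -0.0]
contact_force: [-1.0, 1.2, -6.0]
gripper_width: 0.495
grasp_force: 93.4
```

```bash
python3 - <<'E'
from h import *
np.set_printoptions(precision=4,suppress=True)
o=bot.get_obs(); print(o['eef_pos'],o['tool_rot'],o['contact_force'],o['q'])
p,d=grab('wrist'); cv2.imwrite('pics/w3.png',p[...,::-1])
E
```

```text
[0.6419 0.1934 0.2556] [-0.0009 -0.1548  0.9879 -0.0002] [-0.9567  1.2034 -5.9612] [-0.5518  0.4744  0.2362  1.5754 -0.1196  1.1079  1.5946]
```

View pics/w3.png

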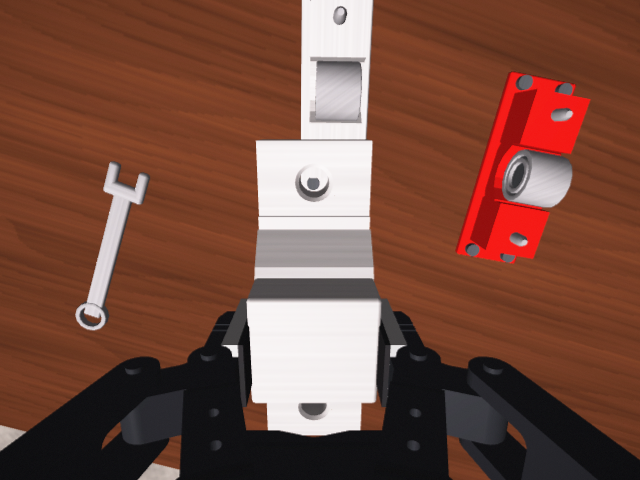

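The wrist view shows the near half of the base above the held cap: a dowel at (340,15) and the ring at (338,90). I'll sidestep so that the whole base is in view.

Call:
{"method": "servo_tool", "body": {"motion": [[[0,-0.6,-0.7,0,0],[0,-0.6,-0.7,0,0],[0,-0.6,-0.8,0,0],[0,0,0,0,0.2],[0,0,0,0,0],[0,0,0,0,0]]]}}

```text
t: 10.6
eef_pos: [0.5709, 0.1071, 0.2568]
tool_rot: [0.001, -0.167, 0.986, 0.0]
contact_force: [-0.7, -0.6, -4.3]
gripper_width: 0.494
grasp_force: 93.3
```

```bash
python3 - <<'E'
from h import *
np.set_printoptions(precision=4,suppress=True)
o=bot.get_obs(); print(o['eef_pos'],o['tool_rot'],o['contact_force'])
p,d=grab('wrist'); cv2.imwrite('pics/w4.png',p[...,::-1])
W,p=cloud('wrist'); z=W[...,2]
N=(abs(W[...,0]-.535)<.1)&(abs(W[...,1]-.18)<.06)
for lo,hi in((.037,.052),(.037,.08)):
    m=N&(z>lo)&(z<hi); print(m.sum(),cv2.minAreaRect(W[m][:,:2].astype(np.float32)*1000),np.median(z[m]))
E
```

```text
[0.5709 0.1071 0.2568] [ 0.0006 -0.1674  0.9859  0.0004] [-0.7013 -0.6143 -4.297 ]
5249 ((539.1189575195312, 178.70391845703125), (136.4831085205078, 44.57181930541992), 16.986391067504883) 0.04571314363441233
7560 ((539.1189575195312, 178.70391845703125), (136.4831085205078, 44.57181930541992), 16.986391067504883) 0.046210699825732574
```

View pics/w4.png

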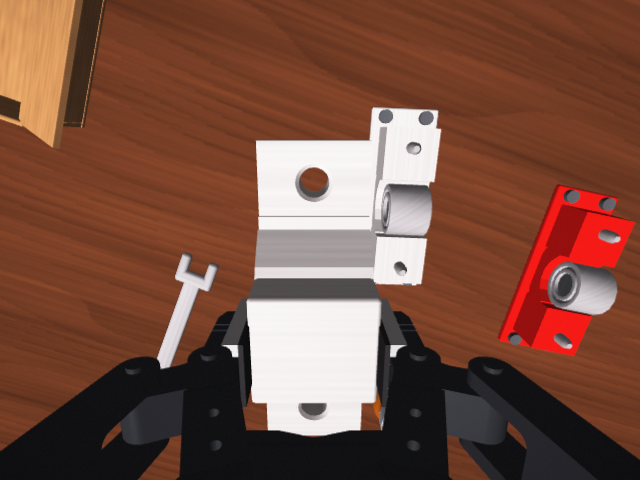

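The wrist view now shows the whole base, with dowels at (413,148) and (401,268). The depth fit puts its centre at (0.539, 0.179) with yaw 17.0°, and its size matches. I'll move over it.

Call:
{"method": "servo_tool", "body": {"motion": [[[0,-0.4,0.9,0,-0.33],[0,-0.37,0.91,0,0],[0,0,0,-0.6,0],[0,0,0,-0.8,0],[0,0,0,-0.8,0],[0,0,0,-0.6,0],[0,0,0,0,0],[0,0,0,0,0],[0,0,0,0,0],[0,0,0,0,0]]]}}

```text
t: 11.65
eef_pos: [0.541, 0.1793, 0.146]
tool_rot: [0.001, -0.148, 0.989, 0.0]
contact_force: [0.1, -0.5, -5.1]
gripper_width: 0.5
grasp_force: 93.3
```

```bash
python3 - <<'E'
from h import *
np.set_printoptions(precision=4,suppress=True)
for c in((413,148),(401,268)): print(onplane('wrist',*c,.061))
o=bot.get_obs(); q=o['tool_rot']; print(o['eef_pos'],q,np.degrees(2*np.arctan2(-q[1],q[2])),o['contact_force'])
E
```

```text
[0.4898 0.1612 0.061 ]
[0.5857 0.1916 0.061 ]
[0.541  0.1793 0.146 ] [ 0.0015 -0.1479  0.989   0.0005] 17.004990654931976 [ 0.0882 -0.5107 -5.1125]
```

```bash
python3 - <<'E'
from h import *
np.set_printoptions(precision=4,suppress=True)
W,p=cloud('wrist'); q=W.reshape(-1,3); t=np.radians(17)
R=np.array([[np.cos(t),np.sin(t)],[-np.sin(t),np.cos(t)]])
l=(q[:,:2]-[.539,.1787])@R.T*1000; z=q[:,2]*1000
ok=np.isfinite(z)
m=ok&(abs(l[:,0])<15)&(abs(l[:,1])<25)&(z>60)&(z<75); print('ring',m.sum(),cv2.minAreaRect(l[m].astype(np.float32)),np.percentile(l[m],[2,98],axis=0),z[m].max())
k=ok&(abs(l[:,0])<22)&(abs(l[:,1])<12)&(z>52); print('ring arc',np.polyfit(l[k,0],z[k],2)); c=np.polyfit(l[k,0],z[k],2); print(-c[1]/2/c[0])
for s in(-52,52):
    m=ok&(abs(l[:,0]-s)<9)&(abs(l[:,1])<10)&(z>50)&(z<66); print('dowel',s,m.sum(),np.median(l[m],0),l[m].min(0),l[m].max(0),z[m].max())
f=ok&(z>40)&(z<50)&(abs(l[:,0])<72)&(abs(l[:,1])<27); print(np.percentile(l[f],[.5,99.5],axis=0))
E
```

```text
ring 1495 ((-0.04486274719238281, -0.2099590301513672), (34.4401969909668, 29.859466552734375), 89.94615173339844) [[-14.5749 -16.9215]
 [ 14.1734  15.7388]] 69.86676154975936
ring arc [-0.0306 -0.0059 67.8318]
-0.09616134816125005
dowel -52 144 [-52.3587  -1.6094] [-56.7441  -5.0262] [-47.3685   4.1213] 63.84659728066301
dowel 52 121 [49.9626 -1.3136] [46.524  -4.9492] [56.0986  4.1237] 63.21841559887492
[[-67.7096 -22.1463]
 [ 67.3961  21.7965]]
```

Call:
{"method": "servo_tool", "body": {"motion": [[[0,-0.02,0,-0.35,0],[0,0,0,-0.25,0],[0,0,0,-0.15,0],[0,0,0,-0.1,0],[0,0,0,-0.1,0],[0,0,0,0,0],[0,0,0,0,0],[0,0,0,0,0]]]}}

```text
t: 12.45
eef_pos: [0.5392, 0.1787, 0.1066]
tool_rot: [0.0, -0.148, 0.989, 0.0]
contact_force: [0.4, 0.5, -5.9]
gripper_width: 0.498
grasp_force: 93.6
```

Call:
{"method": "servo_tool", "body": {"motion": [[[0,0,0,-0.05,0],[0,0,0,-0.05,0],[0,0,0,-0.05,0],[0,0,0,0,0],[0,0,0,0,0]]]}}

```text
t: 12.95
eef_pos: [0.5391, 0.1789, 0.1003]
tool_rot: [0.0, -0.148, 0.989, 0.0]
contact_force: [1.4, 1.8, -7.0]
gripper_width: 0.504
grasp_force: 93.6
```

Past the taper with almost no side force. I'll lower it to the seat.

Call:
{"method": "servo_tool", "body": {"motion": [[[0,0,0,-0.05,0],[0,0,0,-0.05,0],[0,0,0,-0.03,0],[0,0,0,0,0],[0,0,0,0,0],[0,0,0,0,0]]]}}

```text
t: 13.55
eef_pos: [0.5392, 0.1789, 0.0952]
tool_rot: [0.0, -0.148, 0.989, 0.0]
contact_force: [1.4, 3.0, -4.8]
gripper_width: 0.496
grasp_force: 93.6
```

Call:
{"method": "servo_tool", "body": {"motion": [[[0,0,0,-0.03,0],[0,0,0,0,0],[0,0,0,0,0]]]}}

```text
t: 13.85
eef_pos: [0.5392, 0.1789, 0.0952]
tool_rot: [0.0, -0.148, 0.989, 0.0]
contact_force: [-2.9, 1.5, 7.7]
gripper_width: 0.5
grasp_force: 95.3
```

Call:
{"method": "servo_tool", "body": {"motion": [[[0,0,0,-0.02,0],[0,0,0,0,0],[0,0,0,0,0],[0,0,0,0,0],[0,0,0,0,0]]]}}

```text
t: 14.35
eef_pos: [0.5392, 0.1789, 0.0951]
tool_rot: [0.0, -0.148, 0.989, 0.0]
contact_force: [-6.1, 0.3, 16.1]
gripper_width: 0.499
grasp_force: 96.4
```

```bash
python3 - <<'E'
from h import *
np.set_printoptions(precision=4,suppress=True)
p,d=grab('wrist');p,d=grab('side'); cv2.imwrite('pics/side2.png',cv2.resize(p[120:360,210:490,::-1],None,fx=2.5,fy=2.5,interpolation=cv2.INTER_CUBIC))
for i in range(3):
    o=bot.get_obs(); print(o['t'],o['eef_pos'],o['contact_force'],o['torque']); bot.read_camera('top')
W,_=cloud('wrist')
q=W[145:165,262:367].reshape(-1,3); print('flange z',np.nanmedian(q,0)); q=W[420:432,275:350].reshape(-1,3); print(np.nanmedian(q,0))
grab('top')
for cam in('top','side'):
    W,p=cloud(cam); z=W[...,2]
    for n,(a,b) in {'L':(-.12,-.03),'R':(-.39,-.297)}.items():
        m=(z>.086)&(z<.15)&(W[...,1]>a)&(W[...,1]<b)&(W[...,0]>.375)&(W[...,0]<.565)
        q=W[m]; print(cam,n,len(q),np.linalg.svd(q-q.mean(0),full_matrices=0)[2][2] if len(q)>30 else '')
E
```

```text
14.45 [0.5392 0.1789 0.0952] [-4.6447  1.2114 16.0075] [-0.0872  1.0551  0.0016]
14.5 [0.5392 0.1789 0.0952] [-5.9783  0.439  16.0087] [-0.0711  1.0963 -0.0021]
14.55 [0.5392 0.1789 0.0951] [-6.7252  0.3713 16.0986] [-0.0707  1.0836 -0.0282]
flange z [0.4784 0.1597 0.0638]
[0.5982 0.1951 0.0638]
top L 1623 [-0.0001 -0.607   0.7947]
top R 2058 [-0.0012 -0.529  -0.8486]
side L 2109 [ 0.0013  0.6055 -0.7958]
side R 1735 [0.001  0.5244 0.8515]
```

View pics/side2.png

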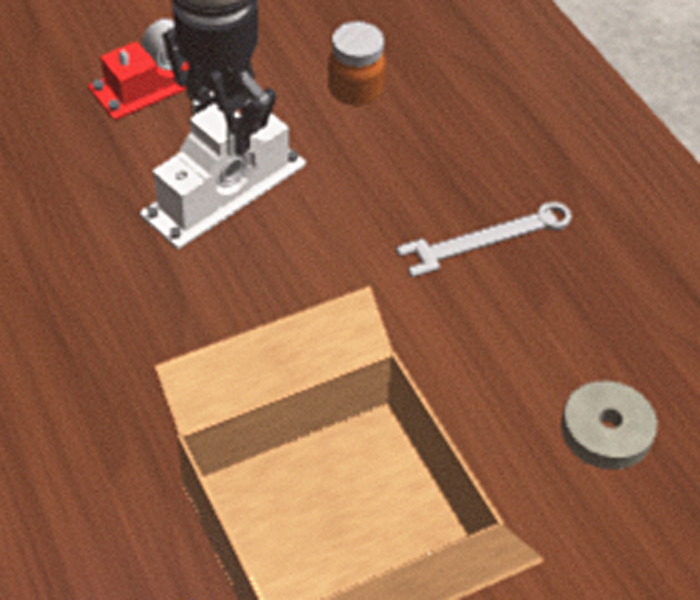

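The side view shows the cap flush on the base at (215,165), both flaps open and the bystanders untouched. Both flange tops measure 63.8 mm against an expected 63, and the press is about 20 N. Handing in.

```bash
python3 -c "
from station import bot
print(bot.hand_in())"
```

```text
the job is handed in; nothing more can be done
None
```

I handed the job in with the cap flush on both dowels, still gripped and pressed down with about 20 N, both flaps open at about 2.5 and 2.6 rad, and the wrench, wheel and jar not touched; hand-in returned no verdict.

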